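# Draw the wedge and clip the gauge case shut

### The arm

A 6-joint arm with a two-finger parallel gripper is mounted at the origin on the work surface; the furniture and walls round the work are solid. World frame = base frame: x ahead of the robot, y to its left, z up, the work surface at z = 0. Lengths are in mm, angles in rad, forces in N, time in s.
With the tool pointing down it reaches from about 350 to 850 mm from the base axis. Payload 8.1 kg.
Tool frame: the origin (TCP) lies at the very end of the fingers, on their centre line; the grasp point (between the pads) lies 19 mm behind it; z points along the fingers, y is the line along which they close (so a half turn about z gives the same grasp; the last joint's range is limited). The gripper opens to 93 mm and grips with 3 to 60 N. Pads are 15 mm wide; open, the fingers measure 128 mm over their backs; the gripper's body (75 mm by 188 mm) begins 65 mm behind the grasp point.
Start: joints at [1.226, 0.13, 1.488, -0, 1.523, -0.085], TCP at [154.11, 579.875, 180.035] pointing down, gripper open.
Joint ranges: [-2.96, 2.96], [-0.89, 2.26], [0.02, 2.5], [-1.34, 4.48], [0, 2.73], [-2.66, 2.66]. Speed limits (rad/s): [2.39, 2.39, 2.79, 3.14, 3.14, 3.14].

### API

Orientations are given as [roll, pitch, yaw] about the fixed x, y, z axes, in that order (R = Rz(yaw) Ry(pitch) Rx(roll)).
In Python, from cell import r gives the robot as it stands. The module is installed in compiled form; this text tells all that it offers.
- The arm moves only by the shell command python3 -m handwheel 'ROWS' [OPENING] [FORCE]. ROWS is a JSON object of lists of equal length, an entry for each row: "linear": the shift along the tool's x, y, z each as a share of 50 cm, from -1 to 1, a list of three; "turn": the turn about the tool's z as a share of 180 degrees, from -1 to 1. In form: {"linear": [[dx, dy, dz], ...], "turn": [turn, ...]}. A call has 1 to 8 rows; each row is the pose to reach, as a shift and turn from the pose commanded when the call began, along the tool's axes at that moment, turning the shorter way round; what a row does not reach only later rows make up. A row lasts 1/12 s, in which the tool goes at most 41.7 mm and 7.16 degrees, less where a joint would pass 70% of its speed; a pose out of reach is approached as far as the arm can. A call with a number of a shift or a turn outside -1 to 1 is refused whole. A call with a gripper value outside its range is refused whole. OPENING is the closure, from -1 (fully open) to 1 (shut), set as the call begins (- or left out, the last holds). The fingers move at their own pace and stop on an object; FORCE is the grip in N (left out, the last holds). Time passes only in rows, so rows that repeat a pose let the fingers close. It gives the time, the measured TCP pose, the force, the opening and the grip force at its end, in the units of the state.
- r.get_state(): the state, without advancing time (a new reading comes with each control period).
- r.camera(name): name is "scene" or "side" or "wrist"; returns a dict with "color" (480x640x3 uint8, red, green, blue), "z_map" (480x640 float32, mm along the optical axis (not along the pixel's ray), 0 where there is no reading), "intrinsics" (3x3 intrinsics, pixels), "world_from_camera" (4x4, takes a point from camera to world coordinates); the wrist camera has in their place "tool_from_camera" (4x4, takes a point from camera to tool coordinates, whose origin is the TCP and whose axes are the flange's). Camera axes: x right, y down, z forward; pixel columns grow to the right and rows downward; lengths in mm; the calibration is good to about 2 mm. A picture is of the moment at which its call begins: read the wrist's pose just before it.
- r.hand_in(): hands the job in; it is judged then, once.
The state is a dict: "time_s": time; "joint_positions": joint angles; "joint_velocities": joint speeds; "joint_torque": joint torques, N m; "position": TCP position; "eef_rot": TCP orientation; "ft_force": force on the tool from outside, world axes, zero at the start; "ft_torque": the same for the moment, N m; "grip_width": finger opening in mm; "finger_force": force on a finger pad.
Only numpy, scipy, OpenCV 4.12 (cv2) and the standard library are available. Lean on these libraries where they do the work, as an engineer would, in place of code of your own. Each camera call takes 0.05 s, during which the arm holds its last target. There are 200 camera calls.

### The job

The blue gauge case has been left airing with its lid propped ajar on a wooden wedge. Work the wedge backward out from under the lid so that the lid falls shut, without lifting the lid any higher, and lay the wedge down on the bench without dropping it. Then, with the lid shut, fold the three orange clips on the lid's rim fully down against the case, one by one, and leave the other things on the bench where they are.

Things in the scene. Friction and masses are not known exactly. Their poses are not given: they have to be found in the camera images.
- case: blue case with grey lid, fixed to the bench. Origin: centre of its underside, on the bench. At yaw 0 its front faces the robot (-x); own x to the back, y to its left side, z up. 120 mm (x) by 220 mm (y), rim 70 mm above the bench. A blue lip 44 mm wide, top flush with the rim, juts 23 mm out of the front wall at own y = +60 mm; the wedge rests on it
- lid (a joint): grey lid, 14 mm thick plus ribs of 4 mm (top at 88 mm when shut), 0.7 kg, overhanging the rim by 3 mm at front and sides; hinged along the case's back rim (own x = +60 mm, z = 70 mm). Value in rad: 0 = shut, grows as the front rises; starts near 0.08 (front edge about 10 mm above the rim), lying on the wedge; falls by its own weight
- wedge_centre (a point): centre (half-way up) of the loose wooden wedge, 95 mm long, 26 mm wide; its flat underside lies 6.5 mm below this point. Own x runs along it toward the thin end (4 mm thick, at x = +47.5 mm); the thick end (22 mm thick, at x = -47.5 mm) points to the case's front, overhanging the lip by about 40 mm; it can be pinched there across its width
- wedge: the wooden wedge, 40 to 85 g; origin at the centre of its underside, axes as for wedge_centre. At first the underside is 70 mm above the bench, its thin end 28 to 38 mm under the lid, which presses on it with about 3.5 N. It must come back about 65 mm to be clear of lid and lip; then it can be lowered to the bench in front of the case
- clip_front (a joint): front clip, an orange plastic flap 44 mm wide, 4 mm thick, 38 mm from hinge line to free edge. Value in rad: 0 = folded fully down, hanging flat along the case wall; 1.57 = standing straight out from the lid; more = out and up (stop at 2.2). Starts 1.2 to 2.0. It stays where it is left; turning it takes 1 to 2 N at the free edge
- clip_left (a joint): left clip (case's +y side), an orange plastic flap 44 mm wide, 4 mm thick, 38 mm from hinge line to free edge. Value in rad: 0 = folded fully down, hanging flat along the case wall; 1.57 = standing straight out from the lid; more = out and up (stop at 2.2). Starts 1.2 to 2.0. It stays where it is left; turning it takes 1 to 2 N at the free edge
- clip_right (a joint): right clip (case's -y side), an orange plastic flap 44 mm wide, 4 mm thick, 38 mm from hinge line to free edge. Value in rad: 0 = folded fully down, hanging flat along the case wall; 1.57 = standing straight out from the lid; more = out and up (stop at 2.2). Starts 1.2 to 2.0. It stays where it is left; turning it takes 1 to 2 N at the free edge
- clip_front_hinge (a point): middle of the front clip's hinge line, which runs along the case's y. With the lid shut it is at own (-67, -35, 77) mm of the case; outward is the case's -x. Folded down, the clip's outer face stands 2 mm outside the hinge line (a bead at its free edge 2 mm more)
- clip_left_hinge (a point): middle of the left clip's hinge line, which runs along the case's x; with the lid shut at own (-10, +117, 77) mm of the case; outward is the case's +y; folded, its outer face stands as the front one's
- clip_right_hinge (a point): middle of the right clip's hinge line, which runs along the case's x; with the lid shut at own (-10, -117, 77) mm of the case; outward is the case's -y; folded, its outer face stands as the front one's
- plug_gauge_centre (a point): centre of a loose plug gauge with a green and a red end, 97 mm long, 21 mm wide, lying on the bench to the left; to be left alone
- bush_d_centre (a point): centre of a loose grey turned bush, 33 mm wide, 26 mm high, on the bench to the right; to be left alone
- marker_centre (a point): centre of a loose white felt marker with a black cap, 124 mm long, 16 mm wide, lying on the bench to the left; to be left alone
Not all that is in view belongs to the job. Leave any black look-alike of the wedge alone.

How it is judged (in metres and radians):
On the way, in this order (a step that is already met when the one before it is completed fails the run):
1. the wedge is out and the lid has fallen shut, the clips still open (value of joint lid below 0.02 rad and height (world z) of wedge_centre below 0.025 m and value of joint each of clip_front, clip_left, clip_right above 0.6 rad), for 0.2 s.
2. all three clips are folded down, the lid shut (value of joint lid below 0.02 rad and value of joint each of clip_front, clip_left, clip_right below 0.12 rad), for 0.2 s.
At the end, for the whole second after the job is handed in: The lid is shut (within 0.02 rad), all three clips are folded down (within 0.12 rad of the end, about 4 mm at the free edge), and the wedge lies released and at rest on the bench (its centre less than 25 mm above it) (all of step 2 and height (world z) of wedge_centre below 0.025 m and linear speed of wedge below 0.03 m/s); the robot touches nothing.
It fails at once if the lid is lifted well above where the wedge held it (over 0.2 rad) (value of joint lid above 0.2 rad).
It fails at once if a clip is folded down while the lid is still ajar (value of joint lid above 0.05 rad and value of joint any of clip_front, clip_left, clip_right below 0.6 rad).
It fails at once if the wedge is dropped from more than about 40 mm (linear speed of wedge above 0.9 m/s and contact force between the fingers and wedge below 0.1 N).
It fails at once if the plug gauge, bush or marker is shifted by more than 30 mm (distance of any of plug_gauge_centre, bush_d_centre, marker_centre from where it was at the start of the episode above 0.03 m).
It also fails if it takes over 58 s, if anything falls off the work surface, if the arm or the gripper's body presses on something with over 40 N, if the wrist force passes 120 N, or if a joint passes its speed limit or range.

## Working session

There is one attempt and no reset: what is moved stays moved. The work goes in short steps, Python scripts to look and compute and a shell command to move; the robot and the scene stay as the last step left them, time stands still between calls to the robot, and variables do not carry over. Pictures are saved under pics/ and viewed, at most 10 in all, crops included, and the job is handed in when it is done.

```bash
mkdir -p pics; ls; python3 - <<'E'
from cell import r
import cv2,numpy as np
s=r.get_state();print({k:np.round(v,3).tolist() for k,v in s.items()})
for n in("scene","side"):
    c=r.camera(n);np.savez(n+"0.npz",**c);cv2.imwrite(f"pics/{n}0.png",c["color"][...,::-1])
    print(n,np.round(c["world_from_camera"],3).tolist(),np.round(c["intrinsics"],1).tolist())
E
```

```text
pics
{'time_s': 0.0, 'joint_positions': [1.226, 0.131, 1.489, -0.0, 1.523, -0.085], 'joint_velocities': [0.001, -0.002, 0.0, 0.001, -0.0, -0.001], 'joint_torque': [-0.0, -55.984, -49.177, 0.077, 0.035, -0.0], 'position': [153.893, 579.251, 178.978], 'eef_rot': [-3.14, -0.0, 2.882], 'ft_force': [0.473, 0.289, -0.375], 'ft_torque': [0.023, 0.032, 0.02], 'finger_force': 0.0, 'grip_width': 92.667}
scene [[0.177, 0.773, -0.609, 1196.893], [0.984, -0.136, 0.112, -255.261], [0.004, -0.619, -0.785, 871.381], [0.0, 0.0, 0.0, 1.0]] [[492.4, 0.0, 320.8], [0.0, 492.4, 240.2], [0.0, 0.0, 1.0]]
side [[0.834, -0.2, 0.513, 56.031], [-0.551, -0.306, 0.777, -922.271], [0.001, -0.931, -0.365, 437.461], [0.0, 0.0, 0.0, 1.0]] [[443.5, 0.0, 315.0], [0.0, 443.5, 242.5], [0.0, 0.0, 1.0]]
```

View pics/scene0.png

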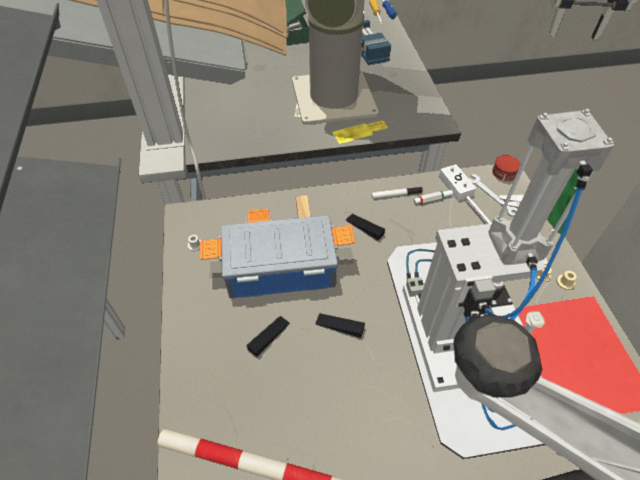

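View pics/side0.png

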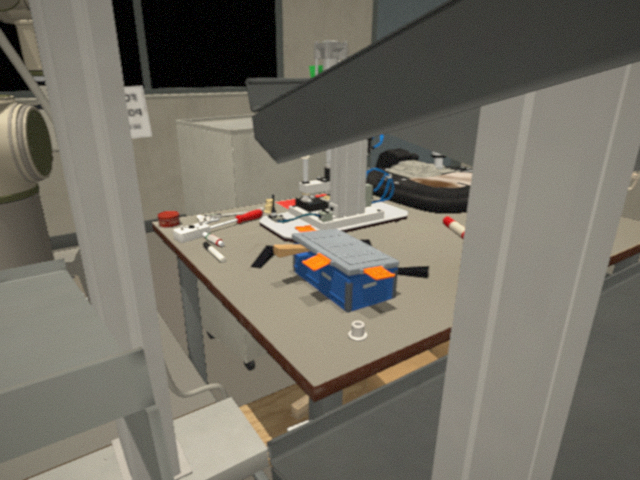

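The scene view shows the case at about (280,255), the wedge at (303,207), and the clips at front (258,215), left (343,236) and right (210,248). A black look-alike lies at (365,227), and the marker and plug gauge are near (400,193) and (435,197). The bush is at (193,242).

```bash
cat > h.py <<'E'
import numpy as np,cv2
def cloud(c):
    K=c["intrinsics"];T=c["world_from_camera"];z=c["z_map"]
    v,u=np.mgrid[:480,:640];p=np.stack([(u-K[0,2])/K[0,0]*z,(v-K[1,2])/K[1,1]*z,z],-1)
    p=p@T[:3,:3].T+T[:3,3];p[z==0]=np.nan;return p
def blobs(m,amin=25):
    n,l,st,ce=cv2.connectedComponentsWithStats(m.astype(np.uint8));return [(l==i,st[i],ce[i]) for i in range(1,n) if st[i,4]>amin]
E
python3 - <<'E'
from h import *
for n in("scene","side"):
    c=dict(np.load(n+"0.npz"));P=cloud(c);hsv=cv2.cvtColor(c["color"],cv2.COLOR_RGB2HSV)
    H,S,V=[hsv[...,i].astype(int) for i in range(3)]
    inr=(P[...,0]>300)&(P[...,0]<900)&(abs(P[...,1])<450)&(P[...,2]>-20)&(P[...,2]<160)
    def show(t,m):
        for b,st,ce in blobs(m&inr):
            p=P[b];(cx,cy),(w,h),a=cv2.minAreaRect(p[:,:2].astype(np.float32))
            print(n,t,ce.round(),st[4],"med",np.median(p,0).round(1),"lo",np.percentile(p,2,0).round(),"hi",np.percentile(p,98,0).round(),"rect",np.round([cx,cy,w,h,a],1))
    show("orange",(H<14)&(S>170)&(V>150))
    show("wood",(H>=8)&(H<25)&(S>60)&(S<=190)&(V>120)&(P[...,2]>50))
    show("blue",(H>100)&(H<125)&(S>120))
    g=(S<70)&(V>80)&(P[...,2]>72)
    show("lid",g)
    show("dark",(V<50)&(P[...,2]<60))
    b=max(blobs(g&inr),key=lambda b:b[1][4])[0];p=P[b]
    A=np.c_[p[:,:2],np.ones(len(p))];k=np.linalg.lstsq(A,p[:,2],rcond=None)[0];print("lid plane",k, np.hypot(*k[:2]),np.arctan2(-k[1],-k[0]))
    tz=P[(abs(P[...,2])<15)&inr&(S<60)];print("table z",np.median(tz[:,2]))
E
```

```text
scene orange [511. 161.] 46 med [381.7 378.3  33.1] lo [365. 352.  30.] hi [398. 390.  36.] rect [387.6 375.   33.9  45.1  59.3]
scene wood [302. 206.] 256 med [ 489.6 -165.2   85.7] lo [ 463. -178.   80.] hi [ 515. -153.   91.] rect [ 488.7 -165.1   25.8   54.6   87.3]
scene wood [258. 216.] 227 med [ 499.2 -262.1   85. ] lo [ 479. -283.   80.] hi [ 520. -241.   93.] rect [ 499.9 -261.9   42.8   49.2   85.9]
scene wood [343. 235.] 376 med [582.5 -95.9  85.4] lo [ 560. -117.   81.] hi [604. -76.  90.] rect [581.8 -96.5  42.9  46.5  86.1]
scene wood [210. 249.] 410 med [ 569.7 -364.2   84. ] lo [ 548. -385.   80.] hi [ 590. -343.   88.] rect [ 569.  -364.2   43.1   45.9   86. ]
scene blue [281. 283.] 1615 med [ 643.4 -234.9   34.9] lo [ 638. -330.    4.] hi [ 649. -137.   69.] rect [ 643.3 -232.3  215.3    6.6   87. ]
scene lid [277. 247.] 6130 med [ 593.4 -232.6   89.5] lo [ 526. -339.   74.] hi [ 648. -123.   95.] rect [ 582.3 -230.7  239.6  143.6   86.4]
scene lid [435. 316.] 1449 med [819.   14.  112.5] lo [708.  11.  73.] hi [851.  46. 159.] rect [777.1  23.2 153.5  41.    7.3]
s
[... 2352 characters left out ...]
] rect [801.1 104.3 163.7 201.3  19.2]
side lid [316. 213.] 87 med [696.   19.7  75.8] lo [632.   6.  72.] hi [723.  41.  80.] rect [678.7  27.6  33.3  96.4  79.4]
side lid [344. 250.] 2489 med [ 564.6 -259.8   92.4] lo [ 515. -344.   82.] hi [ 636. -125.   97.] rect [ 575.1 -233.5  232.4  129.4   88.1]
side dark [264. 257.] 202 med [497.8 -30.7  12.1] lo [462. -56.   5.] hi [528.  -1.  21.] rect [497.7 -27.4  89.8  22.5  38.9]
side dark [414. 271.] 235 med [ 740.7 -291.8   13.1] lo [ 717. -313.    5.] hi [ 762. -260.   22.] rect [ 740.8 -285.5   25.4   65.4   41.1]
lid plane [-5.02161056e-02  1.52152730e-02  1.23859785e+02] 0.05247058023353738 -0.29420303556477995
table z 1.7556182202313266
```

```bash
cat >> h.py <<'E'
from cell import r
from scipy.spatial.transform import Rotation as Ro
C=np.array([584.5,-230.3,0]);YAW=-0.052
def own(x,y,z): return C+Ro.from_euler('z',YAW).apply([x,y,z])
def go(t,yaw=None):
    s=r.get_state();R=Ro.from_euler('xyz',s["eef_rot"]);d=R.inv().apply(np.array(t)-s["position"])
    tr=0 if yaw is None else -((yaw-s["eef_rot"][2]+np.pi)%(2*np.pi)-np.pi)/np.pi
    print("at",np.round(s["position"],1),np.round(s["eef_rot"],3),"t",round(s["time_s"],2),"F",np.round(s["ft_force"],1),"w",round(s["grip_width"],1),"| to",np.round(t,1),"lin",np.round(d/500,4),"turn",round(tr,4),"rows",round(np.linalg.norm(d)/41.7,1),round(abs(tr)*180/7.16,1))
E
python3 - <<'E'
from h import *
c=dict(np.load("scene0.npz"));P=cloud(c);T=np.linalg.inv(c["world_from_camera"])
for p in[(0,0,0),(154,580,180),(154,580,300),(472,-165,70)]:
    q=T[:3,:3]@p+T[:3,3];q=c["intrinsics"]@q;print(p,(q[:2]/q[2]).round())
for u,v in[(193,242),(193,248),(575,128),(555,180),(470,250),(490,350),(459,183),(340,95)]:print((u,v),P[v,u].round())
go([300,300,260]);go([471,-163.7,160],YAW+np.pi)
E
```

```text
(0, 0, 0) [333.  97.]
(154, 580, 180) [567.  50.]
(154, 580, 300) [587.   3.]
(472, -165, 70) [301. 205.]
(193, 242) [ 498. -409.   26.]
(193, 248) [ 497. -413.    4.]
(575, 128) [798. 120. 502.]
(555, 180) [813. 115. 433.]
(470, 250) [793.  50. 275.]
(490, 350) [1054.  -96.  522.]
(459, 183) [427. 225.  27.]
(340, 95) [71.  4. 54.]
at [153.9 579.3 179.1] [-3.14  -0.     2.882] t 0.1 F [-0.3 -0.7  0.4] w 92.9 | to [300 300 260] lin [-0.4259 -0.4651 -0.1611] turn 0 rows 7.8 0.0
at [153.9 579.3 179.1] [-3.14  -0.     2.882] t 0.1 F [-0.3 -0.7  0.4] w 92.9 | to [ 471.  -163.7  160. ] lin [-0.9947 -1.2732  0.0401] turn -0.0661 rows 19.4 1.7
```

```bash
python3 -m handwheel '{"linear":[[-0.548,-0.535,-0.102],[-0.548,-0.535,-0.102],[-0.548,-0.535,-0.102],[-0.548,-0.535,-0.102],[-0.548,-0.535,-0.102],[-0.548,-0.535,-0.102],[-0.548,-0.535,-0.102],[-0.548,-0.535,-0.102]],"turn":[-0.066,-0.066,-0.066,-0.066,-0.066,-0.066,-0.066,-0.066]}' -0.2 25
python3 - <<'E'
from h import *
go([471,-163.7,170],YAW+np.pi)
E
```

```text
time_s: 0.77
position: [323.6, 294.2, 224.0]
eef_rot: [-3.141, -0.0, 3.09]
ft_force: [0.6, 0.4, -0.3]
grip_width: 56.0
finger_force: 0.0
at [323.6 294.2 224. ] [-3.141 -0.     3.09 ] t 0.77 F [ 0.6  0.4 -0.3] w 56.0 | to [ 471.  -163.7  170. ] lin [-0.342  -0.8992  0.1081] turn 0.0 rows 11.6 0.0
```

```bash
python3 -m handwheel '{"linear":[[-0.342,-0.9,0.11],[-0.342,-0.9,0.11],[-0.342,-0.9,0.11],[-0.342,-0.9,0.11],[-0.342,-0.9,0.11],[-0.342,-0.9,0.11],[-0.342,-0.9,0.11],[-0.342,-0.9,0.11]],"turn":[0,0,0,0,0,0,0,0]}'
python3 - <<'E'
from h import *
go([471,-163.7,170],YAW+np.pi)
E
```

```text
time_s: 1.43
position: [424.5, -21.4, 185.9]
eef_rot: [3.142, 0.0, 3.089]
ft_force: [0.6, 0.1, 0.3]
grip_width: 55.5
finger_force: 0.0
at [424.5 -21.4 185.9] [3.142 0.    3.089] t 1.43 F [0.6 0.1 0.3] w 55.5 | to [ 471.  -163.7  170. ] lin [-0.1079 -0.2794  0.0317] turn -0.0002 rows 3.6 0.0
```

```bash
python3 -m handwheel '{"linear":[[-0.108,-0.28,0.032],[-0.108,-0.28,0.032],[-0.108,-0.28,0.032],[-0.108,-0.28,0.032],[-0.108,-0.28,0.032],[-0.108,-0.28,0.032]],"turn":[0,0,0,0,0,0]}'
python3 - <<'E'
from h import *
s=r.get_state();c=r.camera("wrist");R=Ro.from_euler('xyz',s["eef_rot"]).as_matrix()
W=np.eye(4);W[:3,:3]=R;W[:3,3]=s["position"];c["world_from_camera"]=W@c["tool_from_camera"]
P=cloud(c);cv2.imwrite("pics/w1.png",c["color"][...,::-1])
hsv=cv2.cvtColor(c["color"],cv2.COLOR_RGB2HSV);H,S,V=[hsv[...,i].astype(int) for i in range(3)]
for b,st,ce in blobs((H<25)&(S>60)&(V>100)&(P[...,2]>60),200):
    p=P[b];print(ce.round(),st[4],np.percentile(p,1,0).round(1),np.percentile(p,99,0).round(1),[np.round(x,1) for x in cv2.minAreaRect(p[:,:2].astype(np.float32))])
go([471,-163.7,70],YAW+np.pi)
E
```

```text
time_s: 1.93
position: [470.5, -162.8, 169.2]
eef_rot: [3.141, -0.002, 3.086]
ft_force: [0.5, -0.2, 0.1]
grip_width: 55.4
finger_force: 0.0
[322. 251.] 3064 [ 459.8 -176.8   74.7] [ 523.  -150.4   92.2] [array([ 492. , -164.2]), array([27. , 64.2]), np.float64(87.8)]
[189. 271.] 3664 [ 475.7 -282.4   81. ] [ 518.7 -238.2   92.8] [array([ 493.9, -247.6]), array([ 50.2, 103. ]), np.float64(12.3)]
[394. 358.] 325 [ 440.7 -147.6   83.5] [ 589.1 -106.4  304.5] [array([ 515.9, -130.5]), array([154.9,  10.7]), np.float64(15.1)]
[155. 397.] 652 [ 434.3 -191.   304.9] [ 446.3 -189.   314.2] [array([ 440.6, -190.2]), array([ 2.2, 13.5]), np.float64(87.4)]
[491. 401.] 476 [ 437.7 -133.   306.7] [ 449.9 -131.4  314.2] [array([ 444. , -132.3]), array([ 1.9, 13.3]), np.float64(88.1)]
[574. 468.] 2966 [ 449.5 -132.6  315.5] [ 452.3 -109.6  321.1] [array([ 450.9, -121.3]), array([25.9,  3.5]), np.float64(87.0)]
[303. 473.] 2793 [ 446.6 -186.1  317. ] [ 451.1 -135.7  321.2] [array([ 462.9, -162. ]), array([59.4, 32.2]), np.float64(85.9)]
at [ 470.6 -161.8  169.6] [ 3.141e+00 -1.000e-03  3.088e+00] t 1.98 F [-0.1 -0.2  0.1] w 56.1 | to [ 471.  -163.7   70. ] lin [-0.0013 -0.004   0.1991] turn -0.0006 rows 2.4 0.0
```

View pics/w1.png

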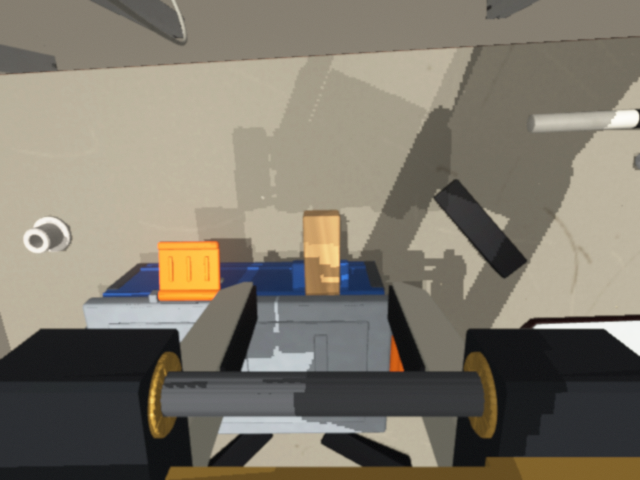

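The wrist view shows the wedge at (322,250) between the open fingers and the front clip at (189,271), which agrees with the scene measurement. I'll descend and grip.

```bash
python3 -m handwheel '{"linear":[[0,-0.003,0.08],[0,-0.003,0.15],[0,-0.003,0.198],[0,-0.003,0.198],[0,-0.003,0.198]],"turn":[0,0,0,0,0]}'
python3 -m handwheel '{"linear":[[0,0,0],[0,0,0],[0,0,0],[0,0,0],[0,0,0],[0,0,0]],"turn":[0,0,0,0,0,0]}' 1 25
```

```text
time_s: 2.4
position: [469.9, -161.6, 70.6]
eef_rot: [3.14, -0.003, 3.091]
ft_force: [0.2, 0.3, 1.2]
grip_width: 55.8
finger_force: 0.0
time_s: 2.9
position: [471.4, -163.6, 71.8]
eef_rot: [-3.141, 0.001, 3.089]
ft_force: [-0.1, -0.7, 1.4]
grip_width: 20.4
finger_force: 0.0
```

```bash
python3 - <<'E'
from h import *
c=r.camera("wrist");cv2.imwrite("pics/w2.png",c["color"][...,::-1]);s=r.get_state();print(s["grip_width"],s["finger_force"],s["ft_force"])
E
```

```text
16.32284269249296 0.0 [-0.51074087 -0.33607809 -0.87310911]
```

View pics/w2.png

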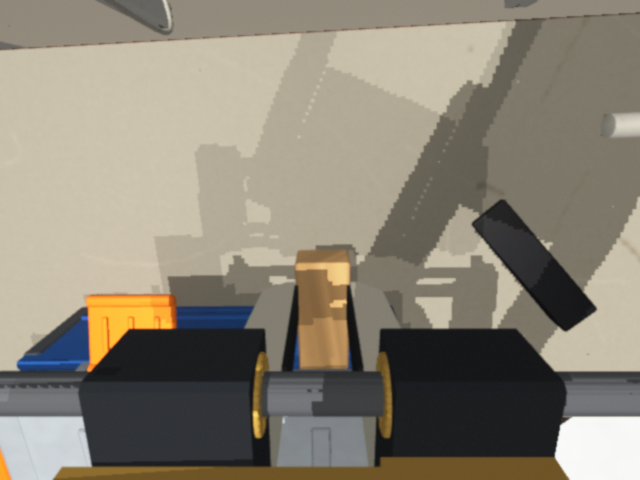

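```bash
python3 -m handwheel '{"linear":[[0,0,0],[0,0,0],[0,0,0]],"turn":[0,0,0]}'; python3 - <<'E'
from h import *
s=r.get_state();c=r.camera("wrist");R=Ro.from_euler('xyz',s["eef_rot"]).as_matrix()
W=np.eye(4);W[:3,:3]=R;W[:3,3]=s["position"];W=W@c["tool_from_camera"];c["world_from_camera"]=W
P=cloud(c)
for v in (255,270,290,310,330): print(v,[P[v,u].round().tolist() for u in (270,285,305,322,340,365,380)])
iW=np.linalg.inv(W)
q=iW[:3,:3]@s["position"]+iW[:3,3];q=c["intrinsics"]@q;print((q/q[2]).round())
cv2.imwrite("pics/w3.png",c["color"][200:400,200:440,::-1].repeat(2,0).repeat(2,1))
E
```

```text
time_s: 3.2
position: [471.0, -163.4, 71.1]
eef_rot: [3.142, -0.0, 3.089]
ft_force: [1.6, 0.2, 0.7]
grip_width: 0.9
finger_force: 0.0
255 [[485.0, -200.0, 0.0], [486.0, -189.0, -0.0], [460.0, -171.0, 79.0], [460.0, -163.0, 80.0], [461.0, -154.0, 79.0], [488.0, -135.0, 1.0], [489.0, -124.0, 1.0]]
270 [[496.0, -201.0, -0.0], [497.0, -190.0, 0.0], [463.0, -171.0, 91.0], [463.0, -163.0, 91.0], [464.0, -154.0, 91.0], [499.0, -135.0, 1.0], [500.0, -125.0, 1.0]]
290 [[511.0, -202.0, 1.0], [511.0, -191.0, 1.0], [461.0, -169.0, 119.0], [474.0, -163.0, 90.0], [462.0, -156.0, 118.0], [515.0, -135.0, -1.0], [515.0, -125.0, 1.0]]
310 [[524.0, -202.0, 6.0], [461.0, -176.0, 136.0], [461.0, -169.0, 136.0], [486.0, -164.0, 86.0], [461.0, -156.0, 138.0], [463.0, -147.0, 136.0], [526.0, -126.0, 9.0]]
330 [[435.0, -172.0, 200.0], [435.0, -169.0, 200.0], [435.0, -165.0, 200.0], [498.0, -165.0, 84.0], [435.0, -158.0, 201.0], [435.0, -153.0, 201.0], [436.0, -150.0, 199.0]]
[322. 270.   1.]
```

View pics/w3.png

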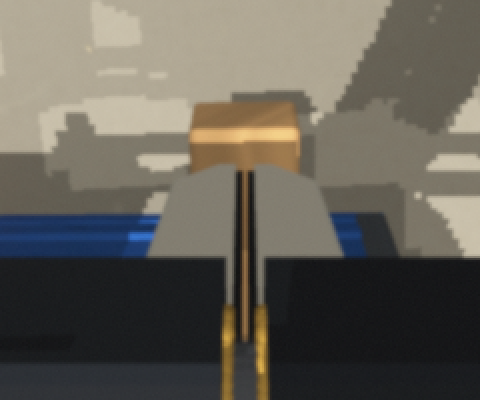

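The fingers closed to 0.9 mm above the wedge (tips at about row 285, over the wedge top), so they really end short of the reported TCP. I'll measure how far from the depth map.

```bash
python3 -m handwheel '{"linear":[[0,0,-0.04],[0,0,-0.08],[0,0,-0.08],[0,0,-0.08],[0,0,-0.08]],"turn":[0,0,0,0,0]}' -0.2; python3 - <<'E'
from h import *
s=r.get_state();c=r.camera("wrist");c["world_from_camera"]=c["tool_from_camera"]
P=cloud(c);m=(P[...,2]>-140)&(P[...,2]<8)&(abs(P[...,0])<25)&(abs(P[...,1])<70)
print(s["position"],s["grip_width"])
for b,st,ce in blobs(m,100):
    p=P[b];print(ce.round(),st,p.min(0).round(1),p.max(0).round(1))
    for k in np.argsort(-p[:,2])[:200:25]:print("   ",p[k].round(1))
E
```

```text
time_s: 3.67
position: [470.8, -163.3, 110.5]
eef_rot: [3.141, -0.0, 3.089]
ft_force: [-0.0, 0.1, -1.0]
grip_width: 29.7
finger_force: 0.0
[ 470.82029269 -163.28600423  110.52841166] 29.660251721801522
[265. 326.] [ 231  282   58   89 3610] [  -7.7  -30.2 -103.4] [ 10.5 -14.1 -37.9]
    [  1.  -14.3 -37.9]
    [  8.8 -15.7 -40.1]
    [ -4.1 -14.2 -40.8]
    [  9.5 -16.3 -41.8]
    [  9.5 -19.9 -42.8]
    [  9.4 -16.2 -43.7]
    [  7.9 -14.9 -44.3]
    [  8.7 -15.6 -45.2]
[380. 326.] [ 357  282   58   89 3610] [  -7.8   14.8 -103.5] [ 10.4  30.8 -38. ]
    [  7.5  15.8 -38. ]
    [  0.   15.  -39.8]
    [  8.3  15.2 -40.9]
    [ -4.1  15.  -41.8]
    [  8.2  16.2 -42.8]
    [  9.9  17.8 -43.6]
    [  9.3  22.2 -44.4]
    [ -0.1  15.  -45.3]
[308. 415.] [279 413  58   4 106] [  23.3   -7.7 -140. ] [  25.     2.7 -138.3]
    [  23.3   -0.  -138.3]
    [  24.3   -3.3 -139.2]
    [  24.5   -5.5 -139.5]
    [  24.7   -4.  -139.7]
    [  24.9   -5.3 -139.9]
[394. 439.] [ 366  413   45   54 1379] [  -9.8    8.2 -140. ] [ 25.   17.  -98.9]
    [ -9.   16.5 -98.9]
    [  -7.8   16.5 -104.9]
    [  -9.2   16.6 -107.1]
    [  -4.3   16.4 -109.3]
    [  -2.    16.6 -110.5]
    [  -2.2   16.5 -111.8]
    [  -8.6   16.6 -112.9]
    [  -9.    16.5 -113.9]
[251. 439.] [ 235  414   43   53 1379] [  -9.2  -16.3 -140. ] [ 25.   -8.  -98.7]
    [ -9.2 -15.8 -98.7]
    [  -7.4  -15.8 -105. ]
    [  -5.4  -15.7 -107.3]
    [  -1.7  -15.9 -109.1]
    [  -5.7  -15.9 -110.4]
    [  -0.8  -15.8 -111.6]
    [  -4.3  -15.8 -112.7]
    [  -3.8  -15.8 -114. ]
```

The true fingertips sit 38 mm behind the reported TCP, so tip z is reported z + 38. I'll redo the descent to reported z of about 34, which puts the tips at about 72 mm.

```bash
python3 -m handwheel '{"linear":[[0,0,0],[0,0,0],[0,-0.001,0.05],[0,-0.001,0.1],[0,-0.001,0.13],[0,-0.001,0.153],[0,-0.001,0.153]],"turn":[0,0,0,0,0,0,0]}'
python3 -m handwheel '{"linear":[[0,0,0],[0,0,0],[0,0,0],[0,0,0],[0,0,0],[0,0,0]],"turn":[0,0,0,0,0,0]}' 1 25
```

```text
time_s: 4.3
position: [468.7, -162.8, 31.5]
eef_rot: [3.14, -0.005, 3.089]
ft_force: [0.1, 0.5, -0.7]
grip_width: 55.7
finger_force: 0.0
time_s: 4.8
position: [471.7, -164.1, 35.5]
eef_rot: [-3.141, 0.001, 3.089]
ft_force: [0.1, 0.2, 3.1]
grip_width: 25.5
finger_force: 24.9
```

```bash
python3 -m handwheel '{"linear":[[0.02,0,0],[0.04,0,0],[0.06,0,0],[0.085,0,0],[0.11,0,0],[0.135,0,0],[0.16,0,0],[0.16,0,0]],"turn":[0,0,0,0,0,0,0,0]}'
python3 - <<'E'
from h import *
c=r.camera("side");P=cloud(c);cv2.imwrite("pics/s2.png",c["color"][170:330,220:440,::-1].repeat(3,0).repeat(3,1));go([395,-160,-32])
E
```

```text
time_s: 5.47
position: [389.5, -159.4, 34.4]
eef_rot: [3.141, -0.001, 3.089]
ft_force: [0.3, 0.6, -0.1]
grip_width: 25.6
finger_force: 24.9
at [ 390.7 -159.7   34.8] [-3.141  0.     3.088] t 5.52 F [ 0.5 -0.6 -0. ] w 25.8 | to [ 395 -160  -32] lin [-8.500e-03 -1.000e-04  1.335e-01] turn 0 rows 1.6 0.0
```

View pics/s2.png

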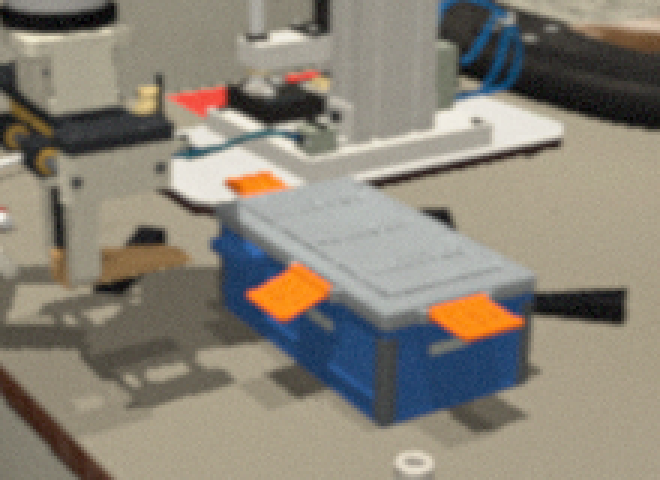

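The lid is shut and the wedge is held clear at (120,262) in the crop. I'll lower it.

```bash
python3 -m handwheel '{"linear":[[0,0,0.03],[0,0,0.06],[0,0,0.09],[0,0,0.115],[0,0,0.128],[0,0,0.134],[0,0,0.136],[0,0,0.136]],"turn":[0,0,0,0,0,0,0,0]}'
```

```text
time_s: 6.18
position: [391.7, -159.9, -32.9]
eef_rot: [-3.141, 0.0, 3.089]
ft_force: [0.2, 0.2, -0.4]
grip_width: 25.8
finger_force: 24.9
```

```bash
python3 -m handwheel '{"linear":[[0,0,0.002],[0,0,0.003],[0,0,0.003]],"turn":[0,0,0]}'; python3 -m handwheel '{"linear":[[0,0,0],[0,0,0],[0,0,0],[0,0,-0.04],[0,0,-0.1],[0,0,-0.18],[0,0,-0.26],[0,0,-0.28]],"turn":[0,0,0,0,0,0,0,0]}' -0.2; python3 - <<'E'
from h import *
c=r.camera("scene");P=cloud(c);hsv=cv2.cvtColor(c["color"],cv2.COLOR_RGB2HSV);H,S,V=[hsv[...,i].astype(int) for i in range(3)]
inr=(P[...,0]>300)&(P[...,0]<700)&(P[...,1]>-500)&(P[...,1]<0)&(P[...,2]>2)&(P[...,2]<130)
for b,st,ce in blobs((H>=5)&(H<25)&(S>60)&(V>100)&inr,30):
    p=P[b];print(ce.round(),np.percentile(p,2,0).round(),np.percentile(p,98,0).round(),[np.round(x,1) for x in cv2.minAreaRect(p[:,:2].astype(np.float32))])
g=(S<70)&(V>80)&(P[...,2]>72)&inr
b=max(blobs(g),key=lambda b:b[1][4])[0];p=P[b];print(cv2.minAreaRect(p[:,:2].astype(np.float32)),np.median(p[:,2]))
go(own(-67-38-8+7.5,-35,65),YAW+np.pi)
E
```

```text
time_s: 6.43
position: [391.6, -159.9, -34.3]
eef_rot: [-3.141, 0.001, 3.089]
ft_force: [0.1, -0.2, -0.3]
grip_width: 25.6
finger_force: 24.9
time_s: 7.1
position: [394.4, -161.5, 112.1]
eef_rot: [-3.137, 0.008, 3.089]
ft_force: [0.8, -0.3, 1.1]
grip_width: 56.1
finger_force: 0.0
[300. 204.] [ 383. -174.    7.] [ 449. -149.   22.] [array([ 407.4, -161.4]), array([25.9, 85.8]), np.float64(88.2)]
[258. 219.] [ 478. -282.   66.] [ 519. -241.   83.] [array([ 467.9, -263.2]), array([103.6,  45.3]), np.float64(3.5)]
[343. 237.] [ 559. -117.   76.] [603. -76.  84.] [array([580.4, -96.4]), array([43.3, 47.3]), np.float64(87.9)]
[211. 250.] [ 543. -387.   57.] [ 589. -344.   82.] [array([ 537.3, -368.5]), array([113.5,  48.6]), np.float64(7.2)]
((585.0093994140625, -230.07147216796875), (238.0277862548828, 138.67953491210938), 87.24455261230469) 84.68438216696973
at [ 394.8 -161.7  111.8] [-3.137  0.009  3.089] t 7.15 F [ 0.6 -0.2  0.8] w 55.7 | to [ 477.3 -259.8   65. ] lin [-0.1743 -0.1868  0.0959] turn -0.0001 rows 3.3 0.0
```

The wedge lies on the bench (top 22 mm) and the lid is shut. Next I'll close the gripper and do the front clip.

```bash
sed -i 's/C=np.*;YAW/C=np.array([585,-230.2,0]);YAW/' h.py; python3 - <<'E'
from h import *
go(own(-95,-35,70),YAW+np.pi)
E
```

```text
at [ 394.8 -161.7  111.8] [-3.137  0.009  3.089] t 7.15 F [ 0.6 -0.2  0.8] w 55.7 | to [ 488.3 -260.2   70. ] lin [-0.1964 -0.1866  0.0861] turn -0.0001 rows 3.4 0.0
```

```bash
python3 -m handwheel '{"linear":[[-0.06,-0.06,0],[-0.12,-0.12,0],[-0.196,-0.187,0],[-0.196,-0.187,0],[-0.196,-0.187,0.03],[-0.196,-0.187,0.07],[-0.196,-0.187,0.07],[-0.196,-0.187,0.07]],"turn":[0,0,0,0,0,0,0,0]}' 1 20; python3 - <<'E'
from h import *
go(own(-95,-35,-8),YAW+np.pi)
E
```

```text
time_s: 7.82
position: [482.4, -257.1, 68.0]
eef_rot: [3.139, -0.004, 3.089]
ft_force: [-0.0, 0.2, 0.7]
grip_width: 7.0
finger_force: 0.0
at [ 482.4 -257.1   68. ] [ 3.139 -0.004  3.089] t 7.82 F [-0.   0.2  0.7] w 7.0 | to [ 488.3 -260.2   -8. ] lin [-0.0128 -0.006   0.1519] turn -0.0002 rows 1.8 0.0
```

```bash
python3 -m handwheel '{"linear":[[0,0,0],[0,0,0],[0,0,0]],"turn":[0,0,0]}'; python3 - <<'E'
from h import *
go(own(-95,-35,-8),YAW+np.pi)
E
```

```text
time_s: 8.07
position: [484.8, -258.6, 71.6]
eef_rot: [-3.14, 0.002, 3.089]
ft_force: [0.1, -0.3, 0.7]
grip_width: 0.5
finger_force: 0.0
at [ 484.8 -258.6   71.6] [-3.140e+00  2.000e-03  3.089e+00] t 8.07 F [ 0.1 -0.3  0.7] w 0.5 | to [ 488.3 -260.2   -8. ] lin [-0.0068 -0.0028  0.1592] turn -0.0001 rows 1.9 0.0
```

Descend, then sweep inward.

```bash
python3 -m handwheel '{"linear":[[-0.007,-0.003,0.03],[-0.007,-0.003,0.06],[-0.007,-0.003,0.09],[-0.007,-0.003,0.12],[-0.007,-0.003,0.145],[-0.007,-0.003,0.159],[-0.007,-0.003,0.159],[-0.007,-0.003,0.159]],"turn":[0,0,0,0,0,0,0,0]}'; python3 - <<'E'
from h import *
go(own(-79,-35,-8),YAW+np.pi)
E
```

```text
time_s: 8.73
position: [487.5, -259.8, -9.1]
eef_rot: [3.141, -0.0, 3.089]
ft_force: [-0.0, -0.2, -0.2]
grip_width: 0.6
finger_force: 0.0
at [ 487.5 -259.8   -9.1] [ 3.141 -0.     3.089] t 8.73 F [-0.  -0.2 -0.2] w 0.6 | to [ 504.3 -261.    -8. ] lin [-0.0336 -0.0007 -0.0023] turn -0.0001 rows 0.4 0.0
```

```bash
python3 -m handwheel '{"linear":[[-0.01,0,0],[-0.02,0,0],[-0.028,0,0],[-0.033,0,0],[-0.036,0,0],[-0.038,0,0],[-0.038,0,0],[-0.038,0,0]],"turn":[0,0,0,0,0,0,0,0]}'
```

```text
time_s: 9.4
position: [502.2, -260.8, -9.0]
eef_rot: [3.141, -0.009, 3.089]
ft_force: [-27.2, 3.0, 19.4]
grip_width: 0.3
finger_force: 13.9
```

Contact at 27 N against the wall, so the clip is down. I'll back off and go up.

```bash
python3 -m handwheel '{"linear":[[0.015,0,0],[0.03,0,0],[0.03,0,-0.06],[0.03,0,-0.12],[0.03,0,-0.18],[0.03,0,-0.18],[0.03,0,-0.18]],"turn":[0,0,0,0,0,0,0]}'; python3 - <<'E'
from h import *
go(own(-10,154,80),YAW+np.pi);go(own(-10,-154,80),YAW+np.pi)
c=r.camera("scene");P=cloud(c)
hsv=cv2.cvtColor(c["color"],cv2.COLOR_RGB2HSV);H,S,V=[hsv[...,i].astype(int) for i in range(3)]
inr=(P[...,0]>300)&(P[...,0]<700)&(P[...,1]>-500)&(P[...,1]<0)&(P[...,2]>2)&(P[...,2]<95)
for b,st,ce in blobs((H>=5)&(H<25)&(S>60)&(V>100)&inr,30):
    p=P[b];print(ce.round(),np.percentile(p,2,0).round(),np.percentile(p,98,0).round())
E
```

```text
time_s: 9.98
position: [494.0, -261.5, 84.0]
eef_rot: [-3.138, 0.006, 3.089]
ft_force: [0.1, -0.6, -0.0]
grip_width: 0.5
finger_force: 0.0
at [ 494.  -261.5   84. ] [-3.138  0.006  3.089] t 9.98 F [ 0.1 -0.6 -0. ] w 0.5 | to [583.  -75.9  80. ] lin [-0.1583  0.38    0.0077] turn -0.0001 rows 4.9 0.0
at [ 494.  -261.5   84. ] [-3.138  0.006  3.089] t 9.98 F [ 0.1 -0.6 -0. ] w 0.5 | to [ 567.  -383.5   80. ] lin [-0.1584 -0.236   0.0097] turn -0.0001 rows 3.4 0.0
[300. 204.] [ 384. -174.    6.] [ 449. -149.   22.]
[258. 223.] [ 511. -283.   77.] [ 520. -242.   83.]
[343. 237.] [ 557. -117.   76.] [602. -76.  84.]
[211. 250.] [ 544. -386.   73.] [ 590. -344.   82.]
```

The front clip is folded, with only its hinge visible now. Right clip next.

```bash
python3 -m handwheel '{"linear":[[-0.05,-0.08,0],[-0.1,-0.16,0],[-0.15,-0.23,0],[-0.158,-0.236,0],[-0.158,-0.236,0],[-0.158,-0.236,0],[-0.158,-0.236,0]],"turn":[0,0,0,0,0,0,0]}'; python3 - <<'E'
from h import *
go(own(-10,-154,-8),YAW+np.pi)
E
```

```text
time_s: 10.62
position: [563.2, -380.9, 78.8]
eef_rot: [3.14, -0.002, 3.089]
ft_force: [-0.0, 0.4, 0.2]
grip_width: 0.4
finger_force: 0.0
at [ 563.2 -380.9   78.8] [ 3.140e+00 -2.000e-03  3.089e+00] t 10.62 F [-0.   0.4  0.2] w 0.4 | to [ 567.  -383.5   -8. ] lin [-0.0082 -0.0051  0.1736] turn -0.0001 rows 2.1 0.0
```

```bash
python3 -m handwheel '{"linear":[[-0.007,-0.004,0.03],[-0.007,-0.004,0.06],[-0.007,-0.004,0.09],[-0.007,-0.004,0.12],[-0.007,-0.004,0.15],[-0.007,-0.004,0.174],[-0.007,-0.004,0.174],[-0.007,-0.004,0.174]],"turn":[0,0,0,0,0,0,0,0]}'; python3 - <<'E'
from h import *
go(own(-10,-137,-8),YAW+np.pi)
E
```

```text
time_s: 11.28
position: [566.6, -383.5, -8.0]
eef_rot: [3.14, -0.002, 3.089]
ft_force: [-0.7, -0.2, 0.5]
grip_width: 0.5
finger_force: 0.0
at [ 566.6 -383.5   -8. ] [ 3.140e+00 -2.000e-03  3.089e+00] t 11.28 F [-0.7 -0.2  0.5] w 0.5 | to [ 567.9 -366.5   -8. ] lin [-0.0009  0.034  -0.    ] turn -0.0002 rows 0.4 0.0
```

```bash
python3 -m handwheel '{"linear":[[0,0.01,0],[0,0.02,0],[0,0.028,0],[0,0.033,0],[0,0.035,0],[0,0.035,0]],"turn":[0,0,0,0,0,0]}'
```

```text
time_s: 11.78
position: [569.0, -366.4, -5.7]
eef_rot: [-3.141, 0.001, 3.09]
ft_force: [0.2, -0.6, 0.5]
grip_width: 0.5
finger_force: 0.0
```

```bash
python3 -m handwheel '{"linear":[[0,0.002,0],[0,0.004,0],[0,0.006,0],[0,0.006,0]],"turn":[0,0,0,0]}'
```

```text
time_s: 12.12
position: [568.9, -365.5, -5.9]
eef_rot: [-3.139, 0.001, 3.089]
ft_force: [0.4, -5.8, -0.6]
grip_width: 0.4
finger_force: 3.3
```

```bash
python3 -m handwheel '{"linear":[[0,0.003,0],[0,0.005,0],[0,0.006,0],[0,0.006,0]],"turn":[0,0,0,0]}'
```

```text
time_s: 12.45
position: [569.0, -365.5, -5.8]
eef_rot: [-3.135, 0.002, 3.087]
ft_force: [2.9, -18.9, -6.6]
grip_width: 0.9
finger_force: 9.0
```

```bash
python3 -m handwheel '{"linear":[[0,-0.02,0],[0,-0.035,0],[0,-0.035,-0.06],[0,-0.035,-0.12],[0,-0.035,-0.18],[0,-0.035,-0.18],[0,-0.035,-0.18]],"turn":[0,0,0,0,0,0,0]}'; python3 - <<'E'
from h import *
go(own(-10,154,80),YAW+np.pi)
c=r.camera("scene");P=cloud(c)
hsv=cv2.cvtColor(c["color"],cv2.COLOR_RGB2HSV);H,S,V=[hsv[...,i].astype(int) for i in range(3)]
inr=(P[...,0]>300)&(P[...,0]<700)&(P[...,1]>-500)&(P[...,1]<0)&(P[...,2]>2)&(P[...,2]<95)
for b,st,ce in blobs((H>=5)&(H<25)&(S>60)&(V>100)&inr,10):
    p=P[b];print(ce.round(),np.percentile(p,2,0).round(),np.percentile(p,98,0).round())
E
```

```text
time_s: 13.03
position: [569.7, -379.5, 86.9]
eef_rot: [-3.139, 0.004, 3.089]
ft_force: [0.3, -0.1, -0.4]
grip_width: 0.7
finger_force: 0.0
at [ 569.7 -379.5   86.9] [-3.139  0.004  3.089] t 13.03 F [ 0.3 -0.1 -0.4] w 0.7 | to [583.  -75.9  80. ] lin [0.0052 0.6079 0.0123] turn -0.0001 rows 7.3 0.0
[300. 204.] [ 383. -174.    6.] [ 448. -149.   22.]
[259. 223.] [ 507. -283.   73.] [ 520. -241.   83.]
[343. 237.] [ 558. -117.   76.] [602. -76.  84.]
[220. 249.] [ 548. -351.   76.] [ 590. -343.   83.]
[221. 265.] [ 583. -353.   40.] [ 596. -348.   70.]
```

```bash
python3 -m handwheel '{"linear":[[0.005,0.08,-0.01],[0.005,0.16,-0.01],[0.005,0.24,-0.01],[0.005,0.32,-0.01],[0.005,0.4,-0.01],[0.005,0.48,-0.01],[0.005,0.56,-0.01],[0.005,0.608,0]],"turn":[0,0,0,0,0,0,0,0]}';python3 -m handwheel '{"linear":[[0,0,0],[0,0,0],[0,0,0]],"turn":[0,0,0]}'; python3 - <<'E'
from h import *
go(own(-10,154,-8),YAW+np.pi)
E
```

```text
time_s: 13.75
position: [580.3, -70.4, 82.4]
eef_rot: [3.14, -0.002, 3.091]
ft_force: [0.0, -0.6, -0.3]
grip_width: 0.4
finger_force: 0.0
time_s: 14.0
position: [580.4, -74.9, 82.3]
eef_rot: [-3.142, -0.002, 3.09]
ft_force: [-0.0, -1.0, 0.5]
grip_width: 0.4
finger_force: 0.0
at [580.4 -74.9  82.3] [-3.142e+00 -2.000e-03  3.090e+00] t 14.0 F [-0.  -1.   0.5] w 0.4 | to [583.  -75.9  -8. ] lin [-0.0058 -0.0018  0.1806] turn -0.0 rows 2.2 0.0
```

```bash
python3 -m handwheel '{"linear":[[-0.005,-0.002,0.03],[-0.005,-0.002,0.06],[-0.005,-0.002,0.09],[-0.005,-0.002,0.12],[-0.005,-0.002,0.15],[-0.005,-0.002,0.18],[-0.005,-0.002,0.18],[-0.005,-0.002,0.18]],"turn":[0,0,0,0,0,0,0,0]}'; python3 -m handwheel '{"linear":[[0,-0.01,0],[0,-0.02,0],[0,-0.028,0],[0,-0.033,0],[0,-0.036,0],[0,-0.038,0],[0,-0.038,0]],"turn":[0,0,0,0,0,0,0]}'
```

```text
time_s: 14.67
position: [582.4, -76.9, -7.5]
eef_rot: [3.141, -0.003, 3.087]
ft_force: [0.1, -0.2, -0.2]
grip_width: 0.6
finger_force: 0.0
time_s: 15.25
position: [583.6, -94.1, -5.5]
eef_rot: [3.141, 0.001, 3.089]
ft_force: [0.4, 4.3, 2.5]
grip_width: 0.3
finger_force: 2.4
```

```bash
python3 -m handwheel '{"linear":[[0,-0.003,0],[0,-0.005,0],[0,-0.007,0],[0,-0.007,0]],"turn":[0,0,0,0]}'
```

```text
time_s: 15.58
position: [583.5, -94.2, -5.6]
eef_rot: [3.136, 0.001, 3.09]
ft_force: [1.1, 18.1, 3.0]
grip_width: 0.5
finger_force: 9.6
```

```bash
python3 -m handwheel '{"linear":[[0,0.02,0],[0,0.035,0],[0,0.035,-0.06],[0,0.035,-0.12],[0,0.035,-0.18],[0,0.035,-0.2],[0,0.035,-0.2],[0,0.035,-0.2]],"turn":[0,0,0,0,0,0,0,0]}'; python3 - <<'E'
from h import *
go(own(-180,-35,80))
for n in("scene","side"):
    c=r.camera(n);P=cloud(c);cv2.imwrite(f"pics/{n}3.png",c["color"][170:330,180:400,::-1].repeat(3,0).repeat(3,1))
    hsv=cv2.cvtColor(c["color"],cv2.COLOR_RGB2HSV);H,S,V=[hsv[...,i].astype(int) for i in range(3)]
    inr=(P[...,0]>300)&(P[...,0]<700)&(P[...,1]>-500)&(P[...,1]<0)&(P[...,2]>2)&(P[...,2]<95)
    for b,st,ce in blobs((H>=5)&(H<25)&(S>60)&(V>80)&inr,10):
        p=P[b];o=Ro.from_euler('z',-YAW).apply(p-C);print(n,ce.round(),np.percentile(o,2,0).round(),np.percentile(o,98,0).round())
E
```

```text
time_s: 16.25
position: [583.8, -80.9, 93.6]
eef_rot: [-3.141, 0.001, 3.089]
ft_force: [0.1, 0.5, -0.6]
grip_width: 0.2
finger_force: 0.0
at [583.8 -80.9  93.6] [-3.141e+00  1.000e-03  3.089e+00] t 16.25 F [ 0.1  0.5 -0.6] w 0.2 | to [ 403.4 -255.8   80. ] lin [ 0.3419 -0.3683  0.0271] turn 0 rows 6.0 0.0
scene [300. 204.] [-204.   47.    7.] [-139.   72.   22.]
scene [259. 223.] [-140.  -56.    3.] [-63. -16.  83.]
scene [334. 237.] [-32. 112.  77.] [ 10. 120.  83.]
scene [219. 249.] [ -31. -121.   77.] [  11. -114.   83.]
scene [220. 265.] [   4. -122.   41.] [  17. -117.   70.]
side [323. 270.] [-76. -59.  43.] [-66. -14.  83.]
side [372. 280.] [ -35. -122.   41.] [  10. -112.   83.]
side [259. 287.] [-210.   46.    2.] [-118.  101.   23.]
```

View pics/side3.png

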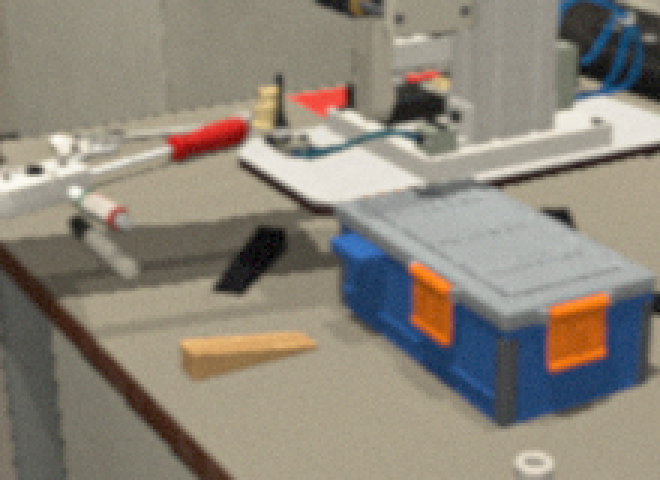

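The side view shows the front (432,305) and right (577,332) clips hanging down, the wedge on the bench at (250,355) and the lid shut. I'll check the clips' slopes before handing in, using the wrist camera for the left one.

```bash
python3 - <<'E'
from h import *
def rep(n,c,ax,sel):
    P=cloud(c);hsv=cv2.cvtColor(c["color"],cv2.COLOR_RGB2HSV);H,S,V=[hsv[...,i].astype(int) for i in range(3)]
    o=(P-C)@Ro.from_euler('z',-YAW).as_matrix().T
    m=(H<25)&(S>100)&(V>60)&(o[...,2]>35)&(o[...,2]<85)&sel(o)
    p=o[m]
    for z in range(35,85,7):
        q=p[(p[:,2]>=z)&(p[:,2]<z+7)]
        if len(q)>3: print(n,z,len(q),np.median(q[:,ax]).round(1))
    print("case wall",n)
    w=(H>100)&(H<125)&(S>120)&(o[...,2]>10)&(o[...,2]<60)&sel(o)
    p=o[w];print(len(p), np.median(p[:,ax]).round(1) if len(p) else None)
c=r.camera("side")
rep("front",c,0,lambda o:(o[...,0]<-50)&(o[...,0]>-90)&(abs(o[...,1]+35)<35))
rep("right",c,1,lambda o:(o[...,1]<-105)&(o[...,1]>-135)&(abs(o[...,0]+10)<45))
s=r.get_state();c=r.camera("wrist");W=np.eye(4);W[:3,:3]=Ro.from_euler('xyz',s["eef_rot"]).as_matrix();W[:3,3]=s["position"];c["world_from_camera"]=W@c["tool_from_camera"]
rep("left",c,1,lambda o:(o[...,1]>105)&(o[...,1]<160)&(abs(o[...,0]+10)<45))
E
```

```text
front 35 7 -73.1
front 42 52 -73.0
front 49 40 -72.3
front 56 40 -72.9
front 63 39 -73.1
front 70 36 -72.8
front 77 72 -73.0
case wall front
215 -64.0
right 35 21 -121.1
right 42 76 -120.0
right 49 63 -119.1
right 56 67 -118.8
right 63 61 -118.6
right 70 53 -118.8
right 77 88 -119.2
case wall right
491 -109.1
left 35 40 121.4
left 42 277 120.3
left 49 105 119.5
left 56 65 120.0
left 63 31 120.5
left 70 32 120.6
left 77 1350 117.8
case wall left
19 110.8
```

All three clips are vertical and flat. The robot is clear of everything, so I'll hand in.

```bash
python3 -c "
from cell import r
print(r.hand_in())"
```

```text
the job is handed in; nothing more can be done
None
```

I handed the job in at about 16.5 s: the wedge lies on the bench, the lid is shut, all three clips are folded flat against the case, and I never moved near the plug gauge, bush or marker; no verdict was returned.

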